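Load the cell into the desk lamp's foot

ROBOT

A 6-joint arm with a two-finger parallel gripper is mounted at the origin on the work surface. World frame = base frame: x ahead of the robot, y to its left, z up, the work surface at z = 0. Lengths are in mm, angles in rad, forces in N, time in s.
With the tool pointing down it reaches from about 350 to 975 mm from the base axis. Payload 7.1 kg.
Tool frame: the origin (TCP) lies at the very end of the fingers, on their centre line; the grasp point (between the pads) lies 19 mm behind it; z points along the fingers, y is the line along which they close (so a half turn about z gives the same grasp; the last joint's range is limited). The gripper opens to 88 mm and grips with 3 to 60 N. Pads are 20 mm wide; open, the fingers measure 115 mm over their backs; the gripper's body (75 mm by 178 mm) begins 61 mm behind the grasp point.
Start: joints at [1.306, 0.423, 1.63, -0, 1.089, -0.019], TCP at [152.051, 606.206, 222.675] pointing down, gripper open.
Joint ranges: [-3, 3], [-0.9, 2.11], [0.09, 2.58], [-1.31, 4.45], [0.11, 2.69], [-2.54, 2.54]. Speed limits (rad/s): [2.39, 2.39, 3.01, 3.14, 3.14, 3.14].

INTERFACE

Orientations are given as a unit quaternion [x, y, z, w].
In Python, from plant import sense, get_image, sign_off, find_in, regions_of gives the robot as it stands. The module is installed in compiled form; this text tells all that it offers.
- The arm moves only by the shell command python3 -m creep 'ROWS' [FORCE]. ROWS is a JSON object whose one key "plan" holds a list that holds one entry, the list of rows, each a list of 5 numbers: the shift along the tool's x, y, z in m, then the turn about the tool's z in rad, then the opening, from 0 (shut) to 1 (fully open). A call has 1 to 8 rows; each row shifts and turns the commanded pose from where the row before left it, along the tool's axes as they then stand; what a row does not reach is not made up. A row lasts 1/10 s, in which the tool goes at most 50 mm and 8.59 degrees, less where a joint would pass 70% of its speed; a pose out of reach is approached as far as the arm can. A call with a gripper value outside its range is refused whole. The fingers move at their own pace and stop on an object; FORCE is the grip in N (left out, the last holds). Time passes only in rows, so rows that do not move let the fingers close. It gives the time, the measured TCP pose, the force, the opening and the grip force at its end, in the units of the state.
- sense(): the state, without advancing time (a new reading comes with each control period).
- get_image(name): name is "side" or "top"; returns a dict with "frame" (420x560x3 uint8, red, green, blue), "fx", "fy", "cx", "cy" (pixels), "distortion" ([k1, k2, p1, p2, k3] as OpenCV has them; the pictures are not rectified), "position" and "rotation" of the camera in the world. Camera axes: x right, y up, looking along -z (the intrinsics and any distortion apply to the point x, -y, -z); pixel columns grow to the right and rows downward; lengths in mm; the calibration is good to about 2 mm. A picture is of the moment at which its call begins. There is no depth.
- sign_off(): hands the job in; it is judged then, once.
Trained networks look in the newest picture that a camera, given by its name, has taken for a name from the list of things; names that differ only in an ending like _2 or _b are one class to them, and where a whole thing is asked for, a point or a joint stands for the part that bears it (a point fixed in the world has none). Each returns a list of dicts, best first, with "confidence" (0 to 1); they miss things now and then, are a little off and sometimes report something else, mostly with a low value. They report only what shows in the picture. A call takes as long as a camera call. They do not tell look-alikes from the thing itself.
- find_in(camera, query): "centre" ([column, row] in pixels, amid what is visible of it).
- regions_of(camera, query): "region" (420x560 bool, what is visible of it) and "centre" ([column, row] in pixels, amid what is visible of it).
The state is a dict: "t": time; "joint_positions": joint angles; "qd": joint speeds; "joint_efforts": joint torques, N m; "tcp_pos": TCP position; "eef_rot": TCP orientation; "contact_force": force on the tool from outside, world axes, zero at the start; "ft_torque": the same for the moment, N m; "grip_width": finger opening in mm; "gripper_force": force on a finger pad.
Only numpy, scipy, OpenCV 4.12 (cv2) and the standard library are available. Lean on these libraries where they do the work, as an engineer would, in place of code of your own. Each camera call takes 0.05 s, during which the arm holds its last target. There are 200 camera calls.

TASK

Put the thick cell into the open battery bay in the lamp's foot: with the button end raised, push its flat end under the strap and against the spring contact, then press the button end down between the two clips until it lies fully home and the clips hold it, and bed it there with a steady push of about 15 N for half a second. Never push harder than about 20 N, let go at the end, and leave the other things on the desk where they are.

Things in the scene. Friction and masses are not known exactly. Their poses are not given: they have to be found in the camera images.
- cell: the thick cell: grey cylinder, diameter 26 mm, 65 mm long overall including a steel button (diameter 8 mm, 4 mm long) at one end, 70 to 120 g, lying on the desk (it can roll). Origin on its axis at mid-length; +x along the axis towards the button end. Its roll about x means nothing.
- cell_nub (a point): outer face of the cell's button, on its axis, 32.5 mm from the cell's origin
- cell_flat (a point): the cell's flat end face, on its axis, 32.5 mm from the cell's origin
- lamp: the desk lamp, fixed: flat grey foot, 14 mm thick, with an open battery bay on top. Origin at desk height under the bay's middle; +x along the bay from spring end to clip end, z up. The foot reaches x = -72 to +162 mm, y = +-60 mm. Beside the bay's saddle the foot is free for the fingers from x = -26 to +16 mm.
- seat (a point): middle of the cell (its origin) when fully home: on the bay's axis, x = 0, z = 33 mm in the lamp's frame
- spring_face (a point): centre of the spring contact disc's face at rest, x = -30.5 mm, z = 33 mm in the lamp's frame (fixed point, does not move with the disc)
- clip_mouth (a point): midway between the two steel clip tips, x = 22.5, z = 40.5 mm in the lamp's frame. Clips 12 mm wide along x; tips round, 4 mm thick, 22 mm clear between them at rest. Released with its flat end on spring and saddle, the cell rests on them tilted about 17 degrees, button end up, its top there near z = 62 mm; pushed down with 6 to 14 N it spreads them and they close over it.
- plunger (a joint): spring contact disc (16 mm diameter, steel): how far it is pushed back towards the back wall, m; 0 at rest, at most 0.008; needs 2.4 N to start plus 0.8 N per mm. With the cell home it reads about 0.002.
- clip_left (a joint): clip on the lamp's +y side: how far it is spread outward, m; 0 at rest and also with the cell home, about 0.002 as the cell's middle passes, at most 0.0025; 4 N to start plus 2 N per mm
- clip_right (a joint): clip on the lamp's -y side, the same
- thin_cell: bystander: a thinner cell, diameter 18 mm, 50 mm long, lying on the desk; origin on its axis at mid-length, +x along it. Does not fit the bay.
- bay_cover: bystander: the bay's loose cover, 85 x 40 mm, 7 mm high, origin under its middle
- match_tray: bystander: open cardboard tray of matches, 75 x 45 x 18 mm, origin under its middle
- dish: bystander: white bowl, diameter 150 mm, 35 mm high, origin under its middle
- cup: bystander: clear cup, diameter 72 mm, 90 mm high, origin under its middle
- pliers: bystander: long-nose pliers lying flat, about 190 mm long, 14 mm high, origin under the pivot, jaws to +x
- strap (a point): middle of the front lower edge of the black strap over the spring end: x = -26.5, z = 49 mm in the lamp's frame. Strap 14 mm wide, 3 mm thick, running back to x = -48 mm; under it two cheeks 15.3 mm either side of the axis and a back wall at x = -42 mm. The flat end enters only from the +x side, tilted 20 to 25 degrees (at less, the button end meets the post's lip).
- post (a point): rounded inner face of the steel contact post at the button end, which meets the button: x = 32.5, z = 33 mm in the lamp's frame, 16 mm wide. Above it a steep lip leans outward to x = 38 mm at z = 41 mm and wedges the cell some 3 mm towards the spring as it goes down; fingers that press straight down drag on the cell and can jam it there, so press down and a little towards the spring.
- stalk (a point): foot of the lamp's stalk, x = 130, z = 14 mm in the lamp's frame. The stalk (14 mm thick) rises leaning away from the bay and carries the folded-down head, which reaches x = 170 to 300 mm, top 175 mm above the desk.
- saddle: the black block that carries the cell in the bay, fixed to the foot: 20 mm wide, x = -29 to +27 mm in the lamp's frame, its flat top 20 mm above the desk; its origin under its middle, 14 mm above the desk. A steady push down on the lying cell rests on it.
Things that resemble listed ones, but are neither listed nor needed, are in the scene too. Leave any pink look-alike of the cell alone.

How it is judged:
By the outcome, as a careful person would: the job done as asked, in the order asked, and still so for the second after the job is handed in, with the robot touching nothing.
It also fails if it takes over 67 s, if anything falls off the work surface, if the arm or the gripper's body presses on something with over 40 N, if the wrist force passes 120 N, or if a joint passes its speed limit or range.

## Working session

There is one attempt and no reset: what is moved stays moved. The work goes in short steps, Python scripts to look and compute and a shell command to move; the robot and the scene stay as the last step left them, time stands still between calls to the robot, and variables do not carry over. Pictures are saved under pics/ and viewed, at most 13 in all, crops included, and the job is handed in when it is done.

```bash
mkdir -p pics; cat > h.py <<'E'
import numpy as np, cv2
from plant import sense,get_image,find_in,regions_of,sign_off
from scipy.spatial.transform import Rotation as R
def cam(n):
    im=get_image(n); return im
def K(im): return np.array([[im['fx'],0,im['cx']],[0,im['fy'],im['cy']],[0,0,1.]])
def Rm(im):
    r=np.array(im['rotation'],float)
    return r if r.shape==(3,3) else R.from_quat(r).as_matrix()
def ray(im,px):
    u=cv2.undistortPoints(np.array([[px]],float),K(im),np.array(im['distortion'],float))[0,0]
    return np.array(im['position'],float), Rm(im)@np.array([u[0],-u[1],-1.])
def at_z(im,px,z):
    o,d=ray(im,px); return o+d*(z-o[2])/d[2]
def proj(im,P):
    p=(np.atleast_2d(P)-np.array(im['position']))@Rm(im); p=p*[1,-1,-1]
    return cv2.projectPoints(p,np.zeros(3),np.zeros(3),K(im),np.array(im['distortion'],float))[0][:,0]
E
python3 - <<'E'
from h import *
np.set_printoptions(precision=1,suppress=True)
for n in ['top','side']:
    im=cam(n); cv2.imwrite(f'pics/{n}1.png',im['frame'][:,:,::-1])
    print(n,im['position'],im['rotation'],im['fx'],im['distortion'])
    for q in ['cell','lamp','thin_cell','saddle','strap','post','clip_left','plunger','cell_nub']:
        print(q,[(np.round(d['centre']),round(d['confidence'],2)) for d in find_in(n,q)][:4])
print(sense())
E
```

```text
top [ 494.5  -57.9 1044.1] [-0.   0.   0.7 -0.7] 393.62060434358864 [-0.1  0.   0.   0.   0. ]
cell [(array([319., 160.]), 0.77), (array([358., 175.]), 0.63)]
lamp [(array([178., 201.]), 0.81)]
thin_cell [(array([372., 252.]), 0.67)]
saddle [(array([305., 215.]), 0.7), (array([208., 206.]), 0.6)]
strap [(array([180., 199.]), 0.73)]
post [(array([181., 199.]), 0.73)]
clip_left []
plunger [(array([355., 175.]), 0.27)]
cell_nub [(array([323., 159.]), 0.81)]
side [ 209.9 -753.3  618.3] [ 0.5 -0.1 -0.2  0.9] 479.79095485854003 [0. 0. 0. 0. 0.]
cell [(array([368., 246.]), 0.86), (array([379., 283.]), 0.83)]
lamp [(array([246., 185.]), 0.58), (array([381., 285.]), 0.43)]
thin_cell [(array([287., 338.]), 0.79), (array([243., 181.]), 0.39)]
saddle []
strap [(array([242., 184.]), 0.92)]
post [(array([241., 181.]), 0.67)]
clip_left [(array([224., 276.]), 0.67)]
plunger []
cell_nub [(array([381., 287.]), 0.95), (array([367., 251.]), 0.69)]
{'t': 1.0, 'joint_positions': array([ 1.3,  0.4,  1.6, -0. ,  1.1, -0. ]), 'qd': array([-0., -0., -0.,  0., -0., -0.]), 'joint_efforts': array([  0. , -54.5, -27.4,   0.1,   0. ,  -0. ]), 'tcp_pos': array([152.1, 606.2, 222.7]), 'eef_rot': array([0.1, 1. , 0. , 0. ]), 'contact_force': array([-0.2,  1.3, -0.3]), 'ft_torque': array([-0. ,  0.1,  0. ]), 'gripper_force': 0.0, 'grip_width': 87.88596537417908}
```

View pics/top1.png

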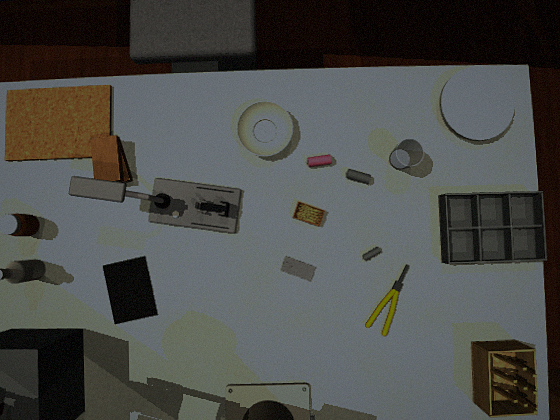

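View pics/side1.png

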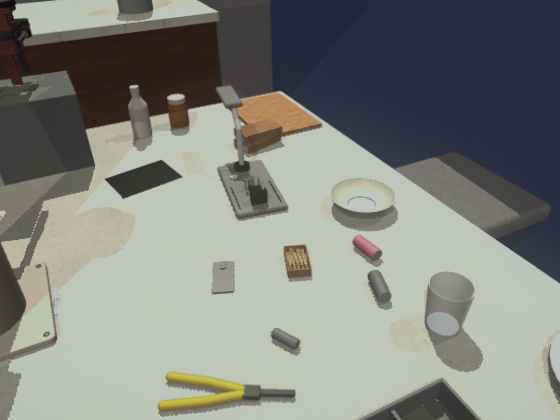

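The images show three cell candidates. In the top view they are pink at (319,160), grey thick at (359,177) and grey thin at (372,252). The description points to the grey one at (359,177), which is (379,286) in the side view. The lamp's foot is at (196,205), with its stalk to the left, so lamp +x points left in the image. Next is a close crop to confirm the choice.

```bash
python3 - <<'E'
from h import *
np.set_printoptions(precision=1,suppress=True)
im=cam('top');f=im['frame'][:,:,::-1]
a=cv2.resize(f[165:245,140:250],None,fx=7,fy=7,interpolation=cv2.INTER_CUBIC)[:, :770]
im2=cam('side');g=im2['frame'][:,:,::-1]
b=cv2.resize(f[160:195,335:385],None,fx=6,fy=6,interpolation=cv2.INTER_CUBIC)
c=cv2.resize(g[260:310,355:405],None,fx=6,fy=6,interpolation=cv2.INTER_CUBIC)
a=cv2.resize(a,(550,400))
d=np.zeros((600,800,3),np.uint8); d[:400,:550]=a; 
b=cv2.resize(b,(250,175)); d[:175,550:]=b; c=cv2.resize(c,(250,250)); d[180:430,550:]=c
e=cv2.resize(g[150:220,205:300],None,fx=2.8,fy=2.8,interpolation=cv2.INTER_CUBIC); d[403:403+e.shape[0],:e.shape[1]]=e
d=cv2.convertScaleAbs(d,alpha=1.6,beta=10)
cv2.imwrite('pics/c1.png',d)
for n,I in (('top',im),('side',im2)):
  for r in regions_of(n,'cell'):
    m=r['region'].astype(np.uint8); pts=np.argwhere(m)[:,::-1].astype(float)
    w=np.array([at_z(I,p,13)[:2] for p in pts]); print(n,r['centre'],r['confidence'],len(pts),cv2.minAreaRect(w.astype(np.float32)))
for r in regions_of('top','lamp'):
    pts=np.argwhere(r['region'])[:,::-1].astype(float);w=np.array([at_z(im,p,14)[:2] for p in pts]).astype(np.float32)
    print('lamp',r['centre'],len(pts),cv2.minAreaRect(w))
    print(cv2.boundingRect(r['region'].astype(np.uint8)))
# foot corners rough
for p in [(154,178),(243,188),(240,234),(148,226)]: print(p,at_z(im,p,14))
E
```

```text
top [315.5, 161.0] 0.81 232 ((687.3073120117188, -152.5691680908203), (28.53948211669922, 62.72138977050781), 7.984799385070801)
top [357.6, 173.0] 0.65 219 ((643.1616821289062, -254.61062622070312), (64.57540130615234, 25.21647834777832), 74.33072662353516)
side [371.2, 248.8] 0.71 377 ((692.406005859375, -152.14114379882812), (34.42729568481445, 80.46697235107422), 5.460908889770508)
side [241.8, 179.8] 0.68 3417 ((647.0648193359375, 456.92706298828125), (840.3042602539062, 134.32125854492188), 76.58232116699219)
side [379.6, 281.6] 0.57 475 ((646.8870239257812, -253.42886352539062), (83.72522735595703, 28.448524475097656), 71.90419006347656)
lamp [178.2, 202.0] 5338 ((596.2030639648438, 290.2445373535156), (465.9825134277344, 123.8512191772461), 80.65176391601562)
(69, 176, 173, 57)
(154, 178) [653.4 285.6  14. ]
(243, 188) [619.6  48.4  14. ]
(240, 234) [498.8  58.8  14. ]
(148, 226) [526.  302.5  14. ]
```

View pics/c1.png

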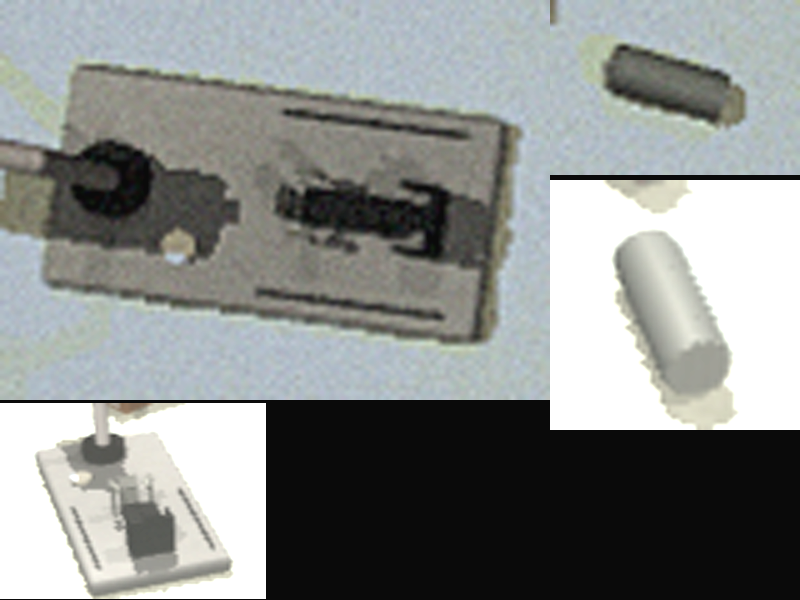

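The crop shows a plain grey cylinder, neither pink nor thin. In the side view its near end, at about (381,292), is a plain flat face, so the button is at the far end, towards world +y. The bay's strap is at the right of the foot and the clips are to its left. Next I'll fit the foot and cell poses more precisely.

```bash
cat > fit.py <<'E'
from h import *
from scipy.optimize import differential_evolution as DE
np.set_printoptions(precision=2,suppress=True)
def grad(im):
    g=cv2.GaussianBlur(cv2.cvtColor(im['frame'],cv2.COLOR_RGB2GRAY).astype(np.float32),(0,0),0.8)
    return np.hypot(cv2.Sobel(g,5,1,0),cv2.Sobel(g,5,0,1))
def samp(G,p): return cv2.remap(G,p[:,0].astype(np.float32),p[:,1].astype(np.float32),cv2.INTER_LINEAR).ravel()
def T(x,y,a,P): c,s=np.cos(a),np.sin(a); return np.c_[x+c*P[:,0]-s*P[:,1],y+s*P[:,0]+c*P[:,1],P[:,2]]
def sil(v,axis_z=13):  # mask of thick cell incl. no nub
    pass
E
cat > a.py <<'E'
from fit import *
t=np.linspace(0,1,80)[:,None]
c=np.array([[-72,-60],[162,-60],[162,60],[-72,60]],float)
ed=[np.c_[c[i]*(1-t)+c[(i+1)%4]*t,np.full(80,14.)] for i in range(4)]
P=np.vstack(ed)
ims={n:cam(n) for n in('top','side')}
sol=[]
for n,im in ims.items():
    G=np.minimum(grad(im),120)
    f=lambda v:-samp(G,proj(im,T(*v,P))).mean()
    r=DE(f,[(540,600),(100,150),(1.35,1.55)],seed=1,tol=1e-6); print('lamp',n,r.x,r.fun); sol.append(r.x)
# cell: silhouette fit with cylinder body 61 long + nub
th=np.linspace(0,2*np.pi,40,endpoint=False)
def cyl(v):
    x,y,a,s=v
    A=[np.c_[np.full(40,s*X),r*np.cos(th),13+r*np.sin(th)] for X,r in((-32.5,13),(28.5,13),(28.5,4),(32.5,4))]
    return [T(x,y,a,np.vstack(A[:2])),T(x,y,a,np.vstack(A[2:]))]
for n,im in ims.items():
    rs=[r for r in regions_of(n,'cell') if np.hypot(*(np.array(r['centre'])-proj(im,[[645,-254,13]])[0]))<15]
    G=np.minimum(grad(im),150)
    for s in (1,-1):
        def f(v):
            tot=[]
            h=cv2.convexHull(np.vstack([proj(im,q) for q in cyl([*v,s])][:1]).astype(np.float32))[:,0]
            h=np.vstack([h,h[:1]]); d=np.r_[0,np.cumsum(np.hypot(*np.diff(h,axis=0).T))]
            u=np.linspace(0,d[-1],120); return -samp(G,np.c_[np.interp(u,d,h[:,0]),np.interp(u,d,h[:,1])]).mean()
        r=DE(f,[(630,660),(-270,-235),(1.15,1.45)],seed=1,maxiter=60); print('cell',n,s,r.x,r.fun)
    # body ends pictured along the axis
f=[]
for n,im in ims.items():
    g=cv2.cvtColor(im['frame'],cv2.COLOR_RGB2GRAY)
    for off in (-9,0,9):
        q=[[645+np.cos(1.29)*k-np.sin(1.29)*off,-254+np.sin(1.29)*k+np.cos(1.29)*off,17] for k in range(-44,45,4)]
        print(n,off,samp(g.astype(np.float32),proj(im,q)).astype(int))
E
python3 a.py
```

```text
lamp top [570.54 132.2    1.41] -97.6944808959961
lamp side [570.76 135.     1.4 ] -110.72403717041016
cell top 1 [ 644.02 -252.55    1.26] -136.4964141845703
cell top -1 [ 642.76 -256.49    1.25] -136.41427612304688
cell side 1 [ 645.53 -251.77    1.24] -139.29391479492188
cell side -1 [ 644.39 -255.33    1.24] -139.1530303955078
top -9 [107 113 111  57  47  36  46  43  22  41  40  42  41  32  44  40  42  42
  46 104 109 111 109]
top 0 [100  65  65  67  64  63  58  64  64  67  64  64  61  63  61  62  63  59
  53  71 105 111 108]
top 9 [ 75  72  70  59  48  50  48  49  46  46  43  45  39  42  40  39  38  32
  41  96 110 109 109]
side -9 [194 194 172 105  96  99 109 110 111 112 114 114 116 116 117 117 118 118
 120 120 122 177 194]
side 0 [115  93  91  91  92  95 130 135 134 133 132 131 130 129 127 127 125 125
 123 122 122 182 194]
side 9 [ 99  91  92  93  94  99  98  98  96  95  94  93  92  90  90  89  87  87
  85 121 191 194 194]
```

The cell is at about (644.5, -252.3), yaw 1.25, with its button towards +y. The lamp is at (570.6, 133.5), yaw 1.405, and both cameras agree on it. Next I'll work out the moves.

```bash
cat > go.py <<'E'
from h import *
import sys
np.set_printoptions(precision=4,suppress=True)
L=np.array([570.6,133.5]);LY=1.405
def lam(x,y,z): c,s=np.cos(LY),np.sin(LY); return np.array([L[0]+c*x-s*y,L[1]+s*x+c*y,z])
def show(p,yaw):  # tool x along yaw (mod pi); TCP target p
    s=sense(); M=R.from_quat(s['eef_rot']).as_matrix()
    cur=np.arctan2(M[1,0],M[0,0]); d=(yaw-cur+np.pi/2)%np.pi-np.pi/2
    print('t',s['t'],'tcp',s['tcp_pos'],'F',s['contact_force'],'w',s['grip_width'],'q6',s['joint_positions'][5],'toolx yaw',cur)
    print('turn about tool z',-d,' shift(tool,m) before turn',M.T@(np.array(p)-s['tcp_pos'])/1000,' after turn',(R.from_euler('z',d).as_matrix()@M).T@(np.array(p)-s['tcp_pos'])/1000)
if __name__=='__main__':
    a=[float(v) for v in sys.argv[2:]]
    if sys.argv[1]=='w': show(a[:3],a[3])
    else: show(lam(*a[:3]),LY)
E
python3 go.py w 644.5 -252.3 120 1.25; python3 -c "
from h import *;print(R.from_quat(sense()['eef_rot']).as_matrix().round(3))"
```

```text
t 1.45 tcp [152.0508 606.1846 222.6483] F [-0.6709  0.2442 -0.1739] w 88.02145731446646 q6 -0.019027157705005838 toolx yaw 2.8958243218605046
turn about tool z -1.4957683317292885  shift(tool,m) before turn [-0.6865 -0.7129  0.1027]  after turn [ 0.6594 -0.738   0.1027]
[[-0.97   0.243 -0.   ]
 [ 0.243  0.97  -0.   ]
 [-0.    -0.    -1.   ]]
```

```bash

python3 -m creep '{"plan":[[[-0.0286,-0.0297,0,0,1],[-0.0286,-0.0297,0,0,1],[-0.0286,-0.0297,0,0,1],[-0.0286,-0.0297,0,0,1],[-0.0286,-0.0297,0,0,1],[-0.0286,-0.0297,0,0,1],[-0.0286,-0.0297,0,0,1],[-0.0286,-0.0297,0,0,1]]]}' 
python3 -m creep '{"plan":[[[-0.0286,-0.0297,0,0,1],[-0.0286,-0.0297,0,0,1],[-0.0286,-0.0297,0,0,1],[-0.0286,-0.0297,0,0,1],[-0.0286,-0.0297,0,0,1],[-0.0286,-0.0297,0,0,1],[-0.0286,-0.0297,0,0,1],[-0.0286,-0.0297,0,0,1]]]}' 
python3 -m creep '{"plan":[[[-0.0286,-0.0297,0,0,1],[-0.0286,-0.0297,0,0,1],[-0.0286,-0.0297,0,0,1],[-0.0286,-0.0297,0,0,1],[-0.0286,-0.0297,0,0,1],[-0.0286,-0.0297,0,0,1],[-0.0286,-0.0297,0,0,1],[-0.0286,-0.0297,0,0,1]]]}' 
python3 -m creep '{"plan":[[[0,0,0,0.149,1],[0,0,0,0.149,1],[0,0,0,0.149,1],[0,0,0,0.149,1],[0,0,0,0.149,1],[0,0,0,0.149,1]]]}'
python3 -m creep '{"plan":[[[0,0,0.01,0.149,1],[0,0,0.02,0.149,1],[0,0,0.02,0.149,1],[0,0,0.02,0.149,1],[0,0,0.02,0.149,1],[0,0,0.013,0,1],[0,0,0,0,1]]]}'
python3 go.py w 644.5 -252.3 2.5 1.25
```

```text
t: 2.25
tcp_pos: [316.8, 318.7, 222.9]
eef_rot: [0.122, 0.992, 0.0, 0.0]
contact_force: [-0.1, -0.2, 0.0]
grip_width: 87.9
gripper_force: 0.0
t: 3.05
tcp_pos: [481.0, 32.2, 222.9]
eef_rot: [0.123, 0.992, 0.0, 0.0]
contact_force: [0.2, -0.8, 0.4]
grip_width: 87.8
gripper_force: 0.0
t: 3.85
tcp_pos: [645.0, -253.8, 222.7]
eef_rot: [0.123, 0.992, 0.0, 0.0]
contact_force: [-0.4, 0.0, 0.8]
grip_width: 87.2
gripper_force: 0.0
t: 4.45
tcp_pos: [644.3, -252.2, 222.6]
eef_rot: [0.542, 0.84, -0.0, -0.0]
contact_force: [-0.4, -0.2, -0.4]
grip_width: 87.9
gripper_force: 0.0
t: 5.15
tcp_pos: [643.1, -251.7, 117.5]
eef_rot: [0.808, 0.589, -0.001, -0.002]
contact_force: [-0.4, 0.6, 0.4]
grip_width: 87.8
gripper_force: 0.0
t 5.15 tcp [ 643.1261 -251.7039  117.5468] F [-0.4219  0.6404  0.4311] w 87.78302059782007 q6 -0.08026551422735723 toolx yaw 1.26082406866713
turn about tool z 0.010824068667129927  shift(tool,m) before turn [-0.0002  0.0019  0.115 ]  after turn [-0.0002  0.0019  0.115 ]
```

```bash

python3 -m creep '{"plan":[[[0,0.002,0.02,0.01,1],[0,0,0.03,0,1],[0,0,0.03,0,1],[0,0,0.02,0,1],[0,0,0.01,0,1],[0,0,0.004,0,1],[0,0,0,0,1]]]}'
python3 -m creep '{"plan":[[[0,0,0,0,0],[0,0,0,0,0],[0,0,0,0,0],[0,0,0,0,0],[0,0,0,0,0],[0,0,0,0,0],[0,0,0,0,0],[0,0,0,0,0]]]}' 12
python3 go.py w 644.5 -252.3 2.5 1.25
```

```text
t: 5.85
tcp_pos: [646.7, -253.0, 6.1]
eef_rot: [0.812, 0.584, 0.0, 0.0]
contact_force: [-0.4, -0.4, -0.1]
grip_width: 87.8
gripper_force: 0.0
t: 6.65
tcp_pos: [646.2, -252.8, 5.6]
eef_rot: [0.812, 0.584, -0.0, -0.0]
contact_force: [-1.9, -0.0, -0.5]
grip_width: 27.3
gripper_force: 0.5
t 6.65 tcp [ 646.1901 -252.7642    5.6025] F [-1.8759 -0.0428 -0.5212] w 27.266423860394593 q6 -0.06602126509851106 toolx yaw 1.2468217444698666
turn about tool z -0.0031782555301334003  shift(tool,m) before turn [-0.0001 -0.0017  0.0031]  after turn [-0.0001 -0.0017  0.0031]
```

```bash

python3 -m creep '{"plan":[[[0,0,0.001,0,0.4],[0,0,0.0025,0,0.4],[0,0,0,0,0.4],[0,0,0,0,0],[0,0,0,0,0],[0,0,0,0,0],[0,0,0,0,0],[0,0,0,0,0]]]}' 12
python3 -m creep '{"plan":[[[0,0,-0.005,0,0],[0,0,-0.015,0,0],[0,0,-0.03,0,0],[0,0,-0.035,0,0],[0,0,-0.03,0,0],[0,0,-0.01,0,0],[0,0,0,0,0]]]}'
python3 go.py l -110 0 120
```

```text
t: 7.45
tcp_pos: [646.2, -252.8, 2.1]
eef_rot: [0.812, 0.584, -0.0, -0.0]
contact_force: [-0.3, 1.2, -2.0]
grip_width: 26.1
gripper_force: 12.0
t: 8.15
tcp_pos: [647.5, -253.3, 129.7]
eef_rot: [0.812, 0.584, 0.001, 0.002]
contact_force: [0.0, 0.1, -1.4]
grip_width: 25.8
gripper_force: 12.0
t 8.15 tcp [ 647.4586 -253.2682  129.7485] F [ 0.0331  0.0807 -1.4422] w 25.848947773713192 q6 -0.06600245985811597 toolx yaw 1.2467937903614192
turn about tool z -0.15820620963858079  shift(tool,m) before turn [ 0.2336 -0.1787  0.0089]  after turn [ 0.2588 -0.1397  0.0091]
```

```bash

python3 -m creep '{"plan":[[[0,0,0,-0.079,0],[0,0,0,-0.079,0],[0.037,-0.0175,0,0,0],[0.037,-0.0175,0,0,0],[0.037,-0.0175,0,0,0],[0.037,-0.0175,0,0,0]]]}'
python3 -m creep '{"plan":[[[0.037,-0.0175,0,0,0],[0.037,-0.0175,0,0,0],[0.037,-0.0175,0,0,0],[0.037,-0.0172,0,0,0],[0,0,0.02,0,0],[0,0,0.01,0,0],[0,0,0,0,0]]]}'
python3 go.py l -73 0 54.1
python3 - <<'E'
from h import *
d=[]
for n,(c0,r0) in (('top',(165,170)),('side',(200,130))):
    im=cam(n); f=im['frame'][:,:,::-1]
    d.append(cv2.resize(f[r0:r0+100,c0:c0+130],(800//2,300),interpolation=cv2.INTER_CUBIC) if 0 else cv2.resize(f[r0:r0+110,c0:c0+110],(400,400),interpolation=cv2.INTER_CUBIC))
cv2.imwrite('pics/s1.png',cv2.convertScaleAbs(np.hstack(d),alpha=1.5,beta=15))
E
```

```text
t: 8.75
tcp_pos: [599.8, -93.8, 125.2]
eef_rot: [0.763, 0.646, -0.001, -0.001]
contact_force: [0.6, -0.4, -0.7]
grip_width: 25.8
gripper_force: 12.0
t: 9.45
tcp_pos: [555.5, 61.8, 94.7]
eef_rot: [0.763, 0.646, -0.002, -0.001]
contact_force: [0.1, -0.1, -1.2]
grip_width: 26.1
gripper_force: 12.0
t 9.45 tcp [555.4735  61.8497  94.691 ] F [ 0.1085 -0.125  -1.2484] w 26.088845174669693 q6 0.2557350123869843 toolx yaw 1.4048317807536832
turn about tool z -0.00016821924631682528  shift(tool,m) before turn [0.0002 0.0033 0.0406]  after turn [0.0002 0.0033 0.0406]
```

View pics/s1.png

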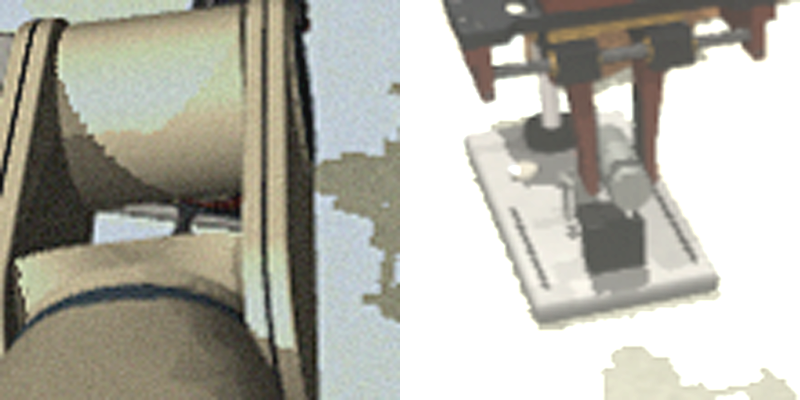

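The top view is blocked by the arm. The side view shows the cell level between the fingers, flat end at crop (632,185), behind and above the black bay at (612,235). Next I'll check how well camera and robot agree from the held cell's outline.

```bash
cat > held.py <<'E'
from fit import *
from go import L,LY
# fit held cell flat-end rim in side view: lamp-frame lateral & height & tilt, given x
im=cam('side'); G=np.minimum(grad(im),150)
s=sense(); p=s['tcp_pos']; yaw=LY
th=np.linspace(0,2*np.pi,60,endpoint=False)
u0=np.array([np.cos(yaw),np.sin(yaw),0]); l=np.array([-np.sin(yaw),np.cos(yaw),0]); k=np.array([0,0,1.])
def hull(dy,dz,t,dx=0,a=-32.5,b=-8):
    C=p+k*10.9+l*dy+k*dz+u0*dx; u=np.cos(t)*u0+np.sin(t)*k; n=-np.sin(t)*u0+np.cos(t)*k
    rim=lambda q:C+u*q+13*(np.outer(np.cos(th),l)+np.outer(np.sin(th),n))
    A=proj(im,rim(a)); B=proj(im,rim(b))
    h=cv2.convexHull(np.vstack([A,B]).astype(np.float32))[:,0]
    # use outer hull part not near far rim + near rim
    d=np.linalg.norm(h[:,None]-B[None],axis=2).min(1)
    return np.vstack([A,h[d>1.0]])
if __name__=='__main__':
    f=lambda v:-samp(G,hull(*v)).mean()
    for tb in ((-0.15,0.15),(-0.1,0.6)):
        r=DE(f,[(-6,6),(-8,8),tb],seed=1,maxiter=80); print('t',s['t'],'tcp',p,'dy dz tilt(deg)',r.x[:2],np.degrees(r.x[2]),r.fun)
    g=im['frame'][:,:,::-1].copy()
    for q in hull(*r.x): cv2.circle(g,tuple(np.round(q*16).astype(int)),8,(0,0,255),-1,shift=4)
    P=proj(im,p+k*10.9)[0].astype(int); c=g[P[1]-50:P[1]+70,P[0]-60:P[0]+60]
    cv2.imwrite('pics/held_last.png',cv2.convertScaleAbs(cv2.resize(c,(600,600),interpolation=cv2.INTER_CUBIC),alpha=1.5,beta=15))
E
python3 held.py
```

```text
t 9.6 tcp [557.5793  61.4141  97.0027] dy dz tilt(deg) [-4.8678 -7.7976] -5.0800015951953785 -92.27942657470703
t 9.6 tcp [557.5793  61.4141  97.0027] dy dz tilt(deg) [-4.7823 -7.9753] -5.369632757106251 -92.34808349609375
```

```bash
python3 -m creep '{"plan":[[[0,0,0,0,0],[0,0,0,0,0],[0,0,0,0,0]]]}'; python3 held.py
```

```text
t: 9.9
tcp_pos: [557.7, 61.9, 97.6]
eef_rot: [0.763, 0.646, 0.0, 0.0]
contact_force: [0.3, -0.8, -1.1]
grip_width: 25.3
gripper_force: 12.0
t 9.95 tcp [557.6681  61.9717  97.5434] dy dz tilt(deg) [-5.213  -7.9966] -4.629048763902959 -94.37936401367188
t 9.95 tcp [557.6681  61.9717  97.5434] dy dz tilt(deg) [-5.548  -4.6403] 3.312823605204627 -94.17362976074219
```

View pics/held_last.png

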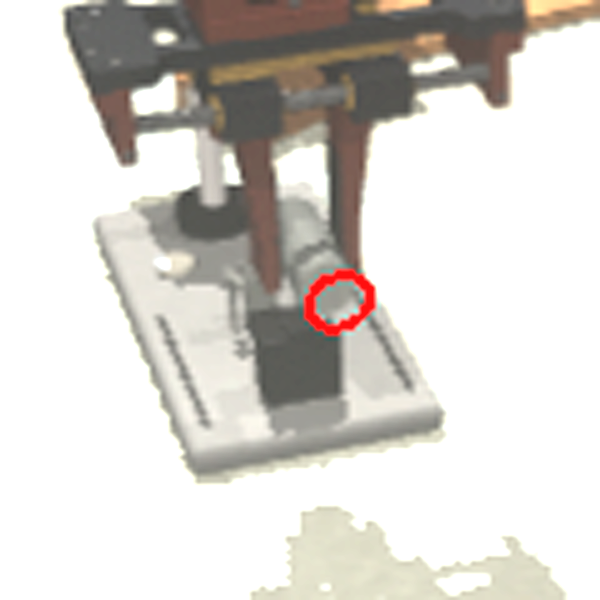

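```bash
cat > held2.py <<'E'
from held import *
f=lambda v:-samp(G,hull(v[0],0,0,v[1])).mean()
r=DE(f,[(-9,4),(-16,8)],seed=1,maxiter=80); print('level dz=0: dy dx',r.x,r.fun, 'pred px',proj(im,p+k*10.9-u0*32.5),'fit px',proj(im,p+k*10.9-u0*32.5+l*r.x[0]+u0*r.x[1]))
im2=cam('side')
for q in ('cell','cell_flat'):
  for d in regions_of('side',q): print(q,d['centre'],d['confidence'],cv2.boundingRect(d['region'].astype(np.uint8)))
E
python3 held2.py
```

```text
level dz=0: dy dx [ -4.4796 -13.5334] -94.97119903564453 pred px [[263.5494 181.7318]] fit px [[267.4091 184.581 ]]
cell [259.8, 174.5] 0.64 (255, 163, 15, 24)
cell [369.7, 246.2] 0.55 (355, 236, 26, 24)
cell_flat [367.2, 250.2] 0.82 (354, 236, 28, 25)
cell_flat [260.7, 175.8] 0.7 (255, 163, 15, 24)
cell_flat [247.4, 191.8] 0.53 (216, 86, 71, 133)
```

The crop settles it. The flat disc's centre in `s1.png` is at side pixel (263.8, 180.9), against (263.5, 181.7) predicted from the TCP, and the network mask agrees. The edge fit had locked onto the wrong edges, so camera and robot agree to within a pixel. Now I'll tilt the cell by pressing its button half on the strap's back edge.

```bash
python3 -m creep '{"plan":[[[0,0.001,0.01,0,0],[0,0,0.015,0,0],[0,0,0.01,0,0],[0,0,0,0,0],[0,0,0,0,0]]]}'; python3 go.py l -73 0 54.1
```

```text
t: 10.65
tcp_pos: [558.0, 62.0, 61.4]
eef_rot: [0.763, 0.646, -0.001, -0.0]
contact_force: [-0.2, -0.0, -0.2]
grip_width: 26.2
gripper_force: 12.0
t 10.65 tcp [557.9556  61.9995  61.4036] F [-0.2263 -0.0186 -0.2039] w 26.243805807850922 q6 0.25547022557937826 toolx yaw 1.4047848542552233
turn about tool z -0.00021514574477676796  shift(tool,m) before turn [-0.0004  0.0007  0.0073]  after turn [-0.0004  0.0007  0.0073]
```

```bash
python3 -m creep '{"plan":[[[0,0,0.004,0,0],[0,0,0.002,0,0],[0,0,0.002,0,0],[0,0,0.002,0,0],[0,0,0,0,0]]]}'; 
python3 -m creep '{"plan":[[[0,0,0.002,0,0],[0,0,0.002,0,0],[0,0,0,0,0]]]}'
python3 go.py l -73 0 54.1
```

```text
t: 11.15
tcp_pos: [558.5, 61.9, 52.3]
eef_rot: [0.763, 0.646, 0.0, 0.0]
contact_force: [-0.3, -0.4, 2.2]
grip_width: 25.9
gripper_force: 12.0
t: 11.45
tcp_pos: [558.5, 61.9, 48.1]
eef_rot: [0.763, 0.646, 0.0, 0.0]
contact_force: [-0.1, -2.0, 3.7]
grip_width: 25.6
gripper_force: 12.0
t 11.45 tcp [558.5443  61.8995  48.0912] F [-0.0965 -2.0487  3.7104] w 25.61005708365484 q6 0.25552166615297517 toolx yaw 1.4047220226853196
turn about tool z -0.0002779773146803777  shift(tool,m) before turn [-0.0004  0.0001 -0.006 ]  after turn [-0.0004  0.0001 -0.006 ]
```

```bash
python3 -m creep '{"plan":[[[0,0,0.002,0,0],[0,0,0.0015,0,0],[0,0,0,0,0],[0,0,0,0,0]]]}'; 
python3 -m creep '{"plan":[[[0,0,-0.01,0,0],[0,0,-0.02,0,0],[0,0,-0.01,0,0],[0,0,-0.005,0,0],[0,0,0,0,0],[0,0,0,0,0]]]}' 20
python3 - <<'E'
from h import *
import held as H
im=H.im
for d in regions_of('side','cell'):
    if abs(d['centre'][0]-262)<15: print(d['centre'],cv2.boundingRect(d['region'].astype(np.uint8)))
C=H.p+H.k*10.9
g=im['frame'][:,:,::-1].copy(); P=proj(im,C)[0].astype(int); o=P-[40,35]
c=cv2.convertScaleAbs(cv2.resize(g[o[1]:o[1]+80,o[0]:o[0]+80],(600,600),interpolation=cv2.INTER_CUBIC),alpha=1.3,beta=10)
for t,col in ((0,(255,0,0)),(.4,(0,0,255))):
    u=np.cos(t)*H.u0+np.sin(t)*H.k;n=-np.sin(t)*H.u0+np.cos(t)*H.k
    q=proj(im,C-u*32.5+13*(np.outer(np.cos(H.th),H.l)+np.outer(np.sin(H.th),n)))
    print(t,q.min(0),q.max(0)); cv2.polylines(c,[((q-o+.5)*7.5).astype(np.int32)],True,col,1)
cv2.imwrite('pics/t1.png',c); print(H.p)
E
```

```text
t: 11.85
tcp_pos: [558.5, 62.1, 44.6]
eef_rot: [0.763, 0.646, 0.0, -0.0]
contact_force: [0.9, -2.2, 1.3]
grip_width: 25.5
gripper_force: 12.0
t: 12.45
tcp_pos: [558.0, 62.1, 89.4]
eef_rot: [0.763, 0.646, -0.0, -0.0]
contact_force: [-0.1, 0.2, -1.9]
grip_width: 25.8
gripper_force: 20.0
[259.4, 177.1] (255, 165, 16, 28)
0 [257.8221 179.6211] [269.8645 190.5169]
0.4 [257.7745 185.8338] [269.7316 193.4164]
[557.9282  62.0405  89.1962]
```

View pics/t1.png

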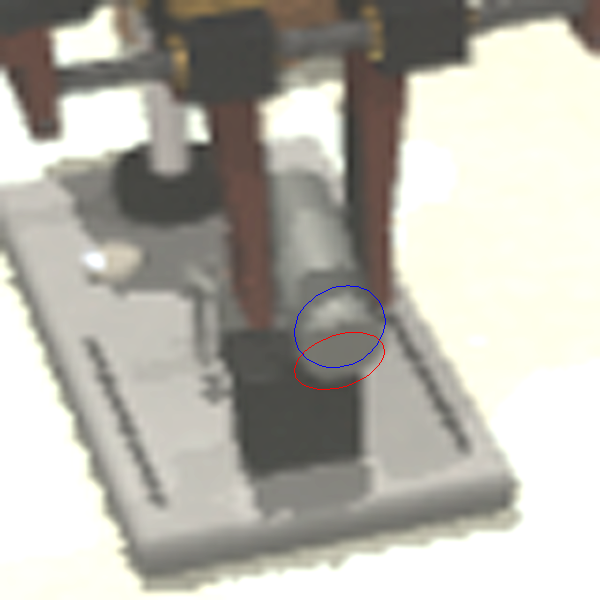

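The red 23° ellipse lies on the cell's flat face at (340,360), so the tilt worked. However, the flat end has to clear the strap with the pads at lamp x ≤ 6, and gripping at mid-length is about 2.5 mm short of that. I'll set the cell down on the clear desk, regrip 10 mm nearer the flat end, and tilt it again.

```bash
python3 -m creep '{"plan":[[[-0.03,0,0,0,0],[-0.03,0,0.015,0,0],[0,0,0.03,0,0],[0,0,0.02,0,0],[0,0,0.005,0,0],[0,0,0,0,0]]]}' 12
python3 -m creep '{"plan":[[[0,0,0.004,0,0],[0,0,0.003,0,0],[0,0,0.003,0,0],[0,0,0.002,0,0],[0,0,0.002,0,0],[0,0,0.001,0,0],[0,0,0,0,0]]]}' 
python3 go.py l -133 0 2.2
```

```text
t: 13.15
tcp_pos: [547.7, 2.9, 18.7]
eef_rot: [0.763, 0.646, -0.001, -0.001]
contact_force: [-0.4, -0.4, -1.3]
grip_width: 25.4
gripper_force: 12.0
t: 13.85
tcp_pos: [549.0, 3.0, 4.9]
eef_rot: [0.763, 0.646, 0.0, 0.0]
contact_force: [0.5, 1.3, 1.7]
grip_width: 25.6
gripper_force: 12.0
t 13.85 tcp [548.9604   2.9545   4.8713] F [0.5236 1.3499 1.7054] w 25.600310819281876 q6 0.1495223429883116 toolx yaw 1.4049812337751817
turn about tool z -1.876622481833401e-05  shift(tool,m) before turn [-0.0007 -0.0002  0.0027]  after turn [-0.0007 -0.0002  0.0027]
```

```bash
python3 -m creep '{"plan":[[[0,0,0.0015,0,0],[0,0,0.001,0,0],[0,0,0,0,0],[0,0,0,0,0.4],[0,0,0,0,0.4],[0,0,0,0,0.4]]]}'
python3 -m creep '{"plan":[[[-0.005,0,0,0,0.4],[-0.005,0,0,0,0.4],[0,0,0,0,0.4],[0,0,0,0,0],[0,0,0,0,0],[0,0,0,0,0],[0,0,0,0,0],[0,0,0,0,0]]]}'
python3 -m creep '{"plan":[[[0,0,-0.005,0,0],[0,0,-0.02,0,0],[0.02,0,-0.035,0,0],[0.03,0,-0.005,0,0],[0,0,0,0,0],[0,0,0,0,0]]]}'
python3 go.py l -84 0 54.1
python3 - <<'E'
from h import *
import held as H
im=H.im
for d in regions_of('side','cell'):
    if abs(d['centre'][0]-268)<18: print(d['centre'],cv2.boundingRect(d['region'].astype(np.uint8)))
for s in (-10,-5,0): # rim at level
    C=H.p+H.k*11-H.u0*s
    q=proj(im,C-H.u0*32.5+13*(np.outer(np.cos(H.th),H.l)+np.outer(np.sin(H.th),H.k))); print(s,q.min(0),q.max(0))
E
```

```text
t: 14.45
tcp_pos: [548.0, 2.8, 1.9]
eef_rot: [0.763, 0.646, -0.0, -0.0]
contact_force: [-0.2, -0.9, 0.4]
grip_width: 34.8
gripper_force: 0.0
t: 15.25
tcp_pos: [546.8, -7.0, 2.2]
eef_rot: [0.763, 0.646, -0.0, 0.0]
contact_force: [-0.0, 0.9, 1.0]
grip_width: 25.7
gripper_force: 12.0
t: 15.85
tcp_pos: [554.9, 42.7, 67.4]
eef_rot: [0.763, 0.647, 0.0, 0.0]
contact_force: [0.2, -0.1, -1.1]
grip_width: 25.7
gripper_force: 12.0
t 15.85 tcp [554.9021  42.7201  67.4241] F [ 0.1585 -0.1453 -1.0753] w 25.721211841403747 q6 0.220106768687494 toolx yaw 1.4063690506436248
turn about tool z 0.0013690506436248029  shift(tool,m) before turn [0.0081 0.0005 0.0133]  after turn [0.0081 0.0005 0.0133]
[265.7, 189.9] (258, 178, 15, 24)
-10 [259.4954 191.1814] [271.4764 201.8806]
-5 [260.1194 192.3965] [272.1443 203.1223]
0 [260.7484 193.6213] [272.8176 204.3738]
```

```bash
python3 -m creep '{"plan":[[[0.016,0.0005,0.005,0,0],[0,0,0.006,0,0],[0,0,0.003,0,0],[0,0,0.002,0,0],[0,0,0.002,0,0],[0,0,0,0,0]]]}'
python3 -m creep '{"plan":[[[0,0,0.002,0,0],[0,0,0.002,0,0],[0,0,0,0,0]]]}'
python3 go.py l -76 0 43.1
```

```text
t: 16.55
tcp_pos: [558.0, 57.7, 48.9]
eef_rot: [0.763, 0.646, -0.0, -0.0]
contact_force: [-0.0, -1.3, 1.0]
grip_width: 25.5
gripper_force: 12.0
t: 16.85
tcp_pos: [558.2, 57.9, 45.0]
eef_rot: [0.763, 0.646, -0.0, 0.0]
contact_force: [-0.8, -2.5, 1.9]
grip_width: 25.8
gripper_force: 12.0
t 16.85 tcp [558.1855  57.8644  45.0191] F [-0.8221 -2.5228  1.8727] w 25.757585531966868 q6 0.24837598149614956 toolx yaw 1.404711839427001
turn about tool z -0.00028816057299896336  shift(tool,m) before turn [ 0.0006 -0.0002  0.0019]  after turn [ 0.0006 -0.0002  0.0019]
```

```bash
python3 -m creep '{"plan":[[[0,0,0.001,0,0],[0,0,0.001,0,0],[0,0,0,0,0]]]}'
python3 -m creep '{"plan":[[[0,0,-0.01,0,0],[0,0,-0.02,0,0],[0,0,-0.02,0,0],[0.02,0,0,0,0],[0.03,0,0,0,0],[0.03,0,0,0,0],[0,0,0,0,0],[0,0,0,0,0]]]}' 25
python3 go.py l 4 0 60
python3 - <<'E'
from h import *
import held as H
im=H.im
C=H.p+H.k*10.9
g=im['frame'][:,:,::-1].copy(); P=proj(im,C)[0].astype(int); o=P-[40,35]
c=cv2.convertScaleAbs(cv2.resize(g[o[1]:o[1]+80,o[0]:o[0]+80],(600,600),interpolation=cv2.INTER_CUBIC),alpha=1.3,beta=10)
for t,col in ((0.28,(255,0,0)),(.41,(0,0,255))):
    u=np.cos(t)*H.u0+np.sin(t)*H.k;n=-np.sin(t)*H.u0+np.cos(t)*H.k
    q=proj(im,C-u*22.5+13*(np.outer(np.cos(H.th),H.l)+np.outer(np.sin(H.th),n)))
    cv2.polylines(c,[((q-o+.5)*7.5).astype(np.int32)],True,col,1)
cv2.imwrite('pics/t2.png',c)
E
```

```text
t: 17.15
tcp_pos: [558.3, 58.0, 43.1]
eef_rot: [0.763, 0.646, 0.0, 0.0]
contact_force: [0.2, -2.5, 2.5]
grip_width: 25.4
gripper_force: 12.0
t: 17.95
tcp_pos: [571.3, 137.5, 93.4]
eef_rot: [0.763, 0.647, 0.0, -0.0]
contact_force: [0.2, -0.6, -1.4]
grip_width: 25.5
gripper_force: 25.0
t 17.95 tcp [571.2595 137.53    93.4445] F [ 0.1585 -0.5929 -1.4027] w 25.497806698935626 q6 0.38031868641387945 toolx yaw 1.4064108076547357
turn about tool z 0.0014108076547356685  shift(tool,m) before turn [-0.0001  0.      0.0334]  after turn [-0.0001  0.      0.0334]
```

View pics/t2.png

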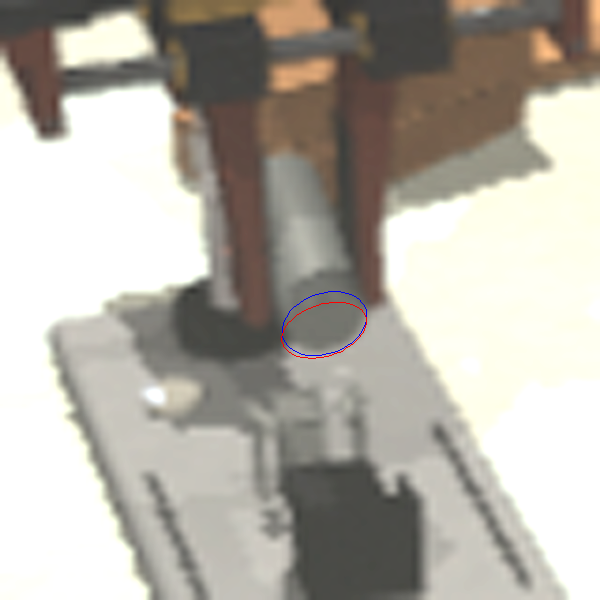

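```bash
python3 - <<'E'
from h import *
import held as H
from fit import *
im=H.im;G=np.minimum(grad(im),150)
th=H.th
best=[]
for t in np.radians(np.arange(10,32,2)):
    u=np.cos(t)*H.u0+np.sin(t)*H.k;n=-np.sin(t)*H.u0+np.cos(t)*H.k
    b=max(((samp(G,proj(im,H.p+H.k*(10.9+dz)+H.l*dy-u*22.5+13*(np.outer(np.cos(th),H.l)+np.outer(np.sin(th),n)))).mean(),dy,dz) for dy in np.arange(-2,2.1,.5) for dz in np.arange(-3,3.1,.5)))
    print(np.degrees(t).round(),np.round(b,1))
g=cv2.convertScaleAbs(im['frame'][:,:,::-1],alpha=1.2)
P=proj(im,H.p+H.k*8.9)[0].astype(int)-[22,25]
c=cv2.resize(g[P[1]:P[1]+50,P[0]:P[0]+50],(600,600),interpolation=cv2.INTER_CUBIC); cv2.imwrite('pics/t3.png',c)
E
```

```text
10.0 [93.8  0.5  0.5]
12.0 [92.8  0.5  1. ]
14.0 [92.   0.   1.5]
16.0 [91.6  0.   1.5]
18.0 [91.4  0.   1.5]
20.0 [91.5 -0.5  2. ]
22.0 [91.6 -0.5  2. ]
24.0 [91.9 -1.   2.5]
26.0 [92.1 -1.   2.5]
28.0 [92.2 -1.5  3. ]
30.0 [92.2 -1.5  3. ]
```

View pics/t3.png

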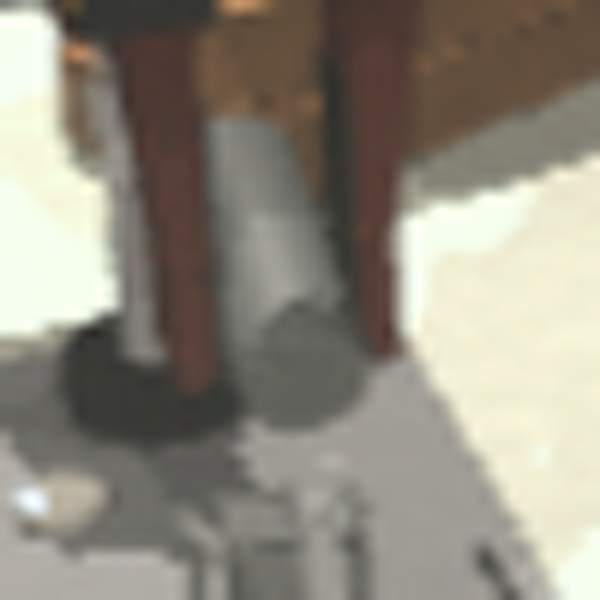

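```bash
python3 - <<'E'
from h import *
import held as H
im=H.im; P=proj(im,H.p+H.k*8.9)[0].astype(int)-[22,25]
for s in (10,):
  for d in (0,8,16,20,24,28):
    t=np.radians(d);u=np.cos(t)*H.u0+np.sin(t)*H.k;n=-np.sin(t)*H.u0+np.cos(t)*H.k
    f=lambda a,r:(proj(im,H.p+H.k*10.9+u*(s+a)+r*(np.outer(np.cos(H.th),H.l)+np.outer(np.sin(H.th),n)))-P+.5)*12
    A=f(28.5,13);N=f(32.5,4);B=f(-32.5,13);top=A[A[:,1].argmin()]
    print(d,'body end top',top.round(),'xrange',A[:,0].min().round(),A[:,0].max().round(),'nub top',N[:,1].min().round(),'flat rows',B[:,1].min().round(),B[:,1].max().round(),'cols',B[:,0].min().round(),B[:,0].max().round())
E
```

```text
0 body end top [236. 155.] xrange 160.0 291.0 nub top 188.0 flat rows 298.0 423.0 cols 236.0 372.0
8 body end top [237. 135.] xrange 159.0 290.0 nub top 163.0 flat rows 317.0 432.0 cols 237.0 373.0
16 body end top [239. 118.] xrange 158.0 290.0 nub top 140.0 flat rows 336.0 439.0 cols 237.0 373.0
20 body end top [240. 111.] xrange 159.0 290.0 nub top 130.0 flat rows 346.0 441.0 cols 237.0 372.0
24 body end top [242. 105.] xrange 159.0 291.0 nub top 121.0 flat rows 355.0 443.0 cols 236.0 372.0
28 body end top [244. 100.] xrange 160.0 292.0 nub top 112.0 flat rows 364.0 444.0 cols 236.0 371.0
```

```bash
python3 - <<'E'
from h import *
import held as H
np.set_printoptions(linewidth=200)
im=H.im; P=proj(im,H.p+H.k*8.9)[0].astype(int)-[22,25]; print(P)
g=im['frame'].astype(int)
for c in (18,19,20,21,22): print(c,'rows5-17 R,B',[(g[P[1]+r,P[0]+c,0],g[P[1]+r,P[0]+c,2]) for r in range(6,17)])
for c in (22,23,24,25,26,27,28): print(c,'rows20-39',g[P[1]+20:P[1]+40,P[0]+c,1])
E
```

```text
[229 135]
18 rows5-17 R,B [(np.int64(91), np.int64(54)), (np.int64(92), np.int64(55)), (np.int64(93), np.int64(55)), (np.int64(103), np.int64(65)), (np.int64(108), np.int64(93)), (np.int64(107), np.int64(102)), (np.int64(107), np.int64(101)), (np.int64(104), np.int64(98)), (np.int64(100), np.int64(94)), (np.int64(91), np.int64(86)), (np.int64(89), np.int64(85))]
19 rows5-17 R,B [(np.int64(89), np.int64(53)), (np.int64(93), np.int64(56)), (np.int64(100), np.int64(59)), (np.int64(105), np.int64(69)), (np.int64(106), np.int64(101)), (np.int64(108), np.int64(103)), (np.int64(111), np.int64(105)), (np.int64(110), np.int64(104)), (np.int64(109), np.int64(103)), (np.int64(107), np.int64(102)), (np.int64(104), np.int64(99))]
20 rows5-17 R,B [(np.int64(84), np.int64(52)), (np.int64(90), np.int64(54)), (np.int64(99), np.int64(57)), (np.int64(99), np.int64(66)), (np.int64(102), np.int64(96)), (np.int64(105), np.int64(100)), (np.int64(107), np.int64(102)), (np.int64(109), np.int64(103)), (np.int64(110), np.int64(105)), (np.int64(113), np.int64(106)), (np.int64(112), np.int64(105))]
21 rows5-17 R
[... 657 characters left out ...]
)), (np.int64(106), np.int64(101))]
22 rows20-39 [135 134 133 132 130 123 103  84  85  83  80  83  82  82  83  96 126 129 129 130]
23 rows20-39 [126 130 133 135 133 113  85  85  86  85  82  82  82  82  82  88 119 129 129 127]
24 rows20-39 [115 119 123 126 126 101  84  85  88  82  82  82  82  82  82  87 119 130 130 128]
25 rows20-39 [105 108 112 115 118 108  81  83  87  82  82  82  82  82  83  89 123 131 130 130]
26 rows20-39 [ 91  98 101 105 106  89  78  80  81  80  81  81  82  81  82  94 130 132 137 130]
27 rows20-39 [ 69  78  83  89  94  91  75  77  79  79  82  82  82  82  84 104 130 133 146 131]
28 rows20-39 [ 46  49  54  65  69  64  68  72  77  82  83  83  82  85  97 119 131 132 142 130]
```

The extent and the face height in `t3` give a tilt of about 15 to 21°, so slightly short. I'll press it about 3° further on the strap.

```bash
python3 -m creep '{"plan":[[[-0.03,0,0,0,0],[-0.03,0,0,0,0],[-0.0205,0,0,0,0],[0,0,0.02,0,0],[0,0,0.02,0,0],[0,0,0.006,0,0],[0,0,0,0,0]]]}' 12
python3 -m creep '{"plan":[[[0,0,0.003,0,0],[0,0,0.002,0,0],[0,0,0,0,0]]]}'
python3 go.py l -76.6 0 41.5
```

```text
t: 18.85
tcp_pos: [557.4, 57.0, 46.4]
eef_rot: [0.764, 0.646, -0.001, -0.001]
contact_force: [0.1, 0.0, -1.1]
grip_width: 25.7
gripper_force: 12.0
t: 19.15
tcp_pos: [558.8, 57.6, 42.8]
eef_rot: [0.763, 0.646, 0.001, 0.0]
contact_force: [0.0, -0.8, 0.9]
grip_width: 25.7
gripper_force: 12.0
t 19.15 tcp [558.7544  57.622   42.786 ] F [ 0.0338 -0.8488  0.8916] w 25.71197946451405 q6 0.2475125794492422 toolx yaw 1.404990423570481
turn about tool z -9.576429518931562e-06  shift(tool,m) before turn [ 0.0002 -0.0008  0.0013]  after turn [ 0.0002 -0.0008  0.0013]
```

```bash
python3 -m creep '{"plan":[[[0,0,0.0013,0,0],[0,0,0,0,0],[0,0,0,0,0]]]}'
python3 -m creep '{"plan":[[[0,0,-0.01,0,0],[0,0,-0.02,0,0],[0,0,-0.01,0,0],[0.02,-0.0008,0,0,0],[0.03,0,0,0,0],[0.0305,0,0,0,0],[0,0,0.01,0,0],[0,0,0,0,0]]]}' 25
python3 -m creep '{"plan":[[[0,0,0,0,0],[0,0,0,0,0]]]}'
python3 go.py l 4 0 30.7
python3 - <<'E'
from h import *
import held as H
im=H.im; P=proj(im,H.p+H.k*8.9)[0].astype(int)-[22,25]; print(P)
g=im['frame'].astype(int)
for c in (18,20,21): print(c,'B rows5-17',g[P[1]+5:P[1]+18,P[0]+c,2])
for c in (22,23,24,25,26,27): print(c,'rows20-39',g[P[1]+20:P[1]+40,P[0]+c,1])
for d in (16,20,24,28):
    t=np.radians(d);u=np.cos(t)*H.u0+np.sin(t)*H.k;n=-np.sin(t)*H.u0+np.cos(t)*H.k
    f=lambda a,r:(proj(im,H.p+H.k*10.9+u*(10+a)+r*(np.outer(np.cos(H.th),H.l)+np.outer(np.sin(H.th),n)))-P+.5)
    A=f(28.5,13);B=f(-32.5,13)
    print(d,'end top',A[:,1].min().round(1),'flat rows',B[:,1].min().round(1),B[:,1].max().round(1))
E
```

```text
t: 19.45
tcp_pos: [558.7, 57.6, 41.3]
eef_rot: [0.763, 0.646, 0.0, 0.0]
contact_force: [1.3, -0.3, 2.3]
grip_width: 25.6
gripper_force: 12.0
t: 20.25
tcp_pos: [569.5, 137.2, 69.8]
eef_rot: [0.763, 0.647, -0.001, -0.0]
contact_force: [0.4, -0.4, -1.0]
grip_width: 25.2
gripper_force: 25.0
t: 20.45
tcp_pos: [570.4, 136.1, 70.9]
eef_rot: [0.764, 0.646, -0.0, -0.0]
contact_force: [-0.2, 0.1, -0.7]
grip_width: 25.7
gripper_force: 25.0
t 20.45 tcp [570.3999 136.0884  70.8835] F [-0.1975  0.1414 -0.6942] w 25.66719432046919 q6 0.3811049019947994 toolx yaw 1.4037786359864306
turn about tool z -0.001221364013569426  shift(tool,m) before turn [0.0015 0.0006 0.0402]  after turn [0.0015 0.0006 0.0402]
[229 144]
18 B rows5-17 [ 84  86  83  68 100  97  89  87  85  78  77  74  74]
20 B rows5-17 [ 54  55  55  59  79  97  98 100 102 102 101 100 100]
21 B rows5-17 [ 56  55  55  58  75  94  95  96  99 100 101 104 105]
22 rows20-39 [129 128 127 125 122 119 104 101  85  85  88  81  80  80  81  84  78  83
  82  83]
23 rows20-39 [124 126 129 130 127 109  86  85  86  85  87  80  80  80  80  80  77  83
  82  82]
24 rows20-39 [116 119 121 125 124 101  85  85  85  84  80  80  80  79  80  80  84  87
  87  83]
25 rows20-39 [107 110 112 115 118 116  83  84  85  81  80  80  80  80  80  85 109 109
 109 104]
26 rows20-39 [ 97 100 103 106 109 108  80  81  84  80  80  80  79  79  81  96 128 128
 127 127]
27 rows20-39 [ 77  81  84  89  96  92  76  79  82  80  79  79  79  80  83 103 120 129
 128 128]
16 end top 9.6 flat rows 27.8 36.2
20 end top 9.0 flat rows 28.6 36.3
24 end top 8.5 flat rows 29.3 36.5
28 end top 8.1 flat rows 30.1 36.5
```

The tilt is now about 24°: the face boundary moved down to rows 29–31 and its height shrank to match. Next I'll lower the cell into the bay.

```bash
python3 -m creep '{"plan":[[[0.001,0.0006,0.01,0,0],[0,0,0.008,0,0],[0,0,0.004,0,0],[0,0,0,0,0]]]}'
python3 -m creep '{"plan":[[[0,0,0.004,0,0],[0,0,0.004,0,0],[0,0,0.002,0,0],[0,0,0,0,0]]]}'
python3 go.py l 4 0 30.7
```

```text
t: 20.9
tcp_pos: [570.7, 137.7, 47.7]
eef_rot: [0.763, 0.646, -0.001, -0.0]
contact_force: [0.3, -0.4, -0.7]
grip_width: 25.8
gripper_force: 25.0
t: 21.3
tcp_pos: [571.2, 137.9, 38.5]
eef_rot: [0.763, 0.646, -0.0, -0.0]
contact_force: [0.3, -0.2, -0.5]
grip_width: 25.6
gripper_force: 25.0
t 21.3 tcp [571.1939 137.9278  38.5393] F [ 0.2657 -0.1539 -0.5464] w 25.56838444645388 q6 0.3826236678147329 toolx yaw 1.4048493429798385
turn about tool z -0.00015065702016148208  shift(tool,m) before turn [-0.0005  0.0001  0.0078]  after turn [-0.0005  0.0001  0.0078]
```

```bash
python3 -m creep '{"plan":[[[0,0,0.002,0,0],[0,0,0.002,0,0],[0,0,0,0,0]]]}'
python3 -m creep '{"plan":[[[0,0,0.0015,0,0],[0,0,0,0,0]]]}'
python3 -m creep '{"plan":[[[0,0,0.0015,0,0],[0,0,0,0,0]]]}'
python3 go.py l 4 0 30.7
```

```text
t: 21.6
tcp_pos: [571.3, 137.9, 34.7]
eef_rot: [0.763, 0.646, -0.0, -0.0]
contact_force: [-0.3, 0.4, -0.7]
grip_width: 25.4
gripper_force: 25.0
t: 21.8
tcp_pos: [571.6, 137.9, 33.4]
eef_rot: [0.763, 0.646, 0.0, 0.0]
contact_force: [1.5, -0.9, -0.9]
grip_width: 25.2
gripper_force: 25.0
t: 22.0
tcp_pos: [572.2, 137.9, 32.1]
eef_rot: [0.763, 0.646, 0.001, 0.0]
contact_force: [2.0, -1.4, -0.0]
grip_width: 25.3
gripper_force: 25.0
t 22.0 tcp [572.1753 137.9165  32.0908] F [ 1.9551 -1.3852 -0.0155] w 25.34617565703331 q6 0.3826478670408427 toolx yaw 1.4047755963762554
turn about tool z -0.00022440362374465117  shift(tool,m) before turn [-0.0006 -0.0008  0.0014]  after turn [-0.0006 -0.0008  0.0014]
```

```bash
python3 -m creep '{"plan":[[[-0.002,0,0,0,0],[-0.002,0,0,0,0],[0,0,0,0,0]]]}'
python3 -m creep '{"plan":[[[0,0,0.0013,0,0],[0,0,0,0,0]]]}'
python3 go.py l 0 0 30.7
```

```text
t: 22.3
tcp_pos: [570.5, 133.6, 31.8]
eef_rot: [0.763, 0.646, -0.0, -0.0]
contact_force: [1.0, -1.2, 0.1]
grip_width: 25.0
gripper_force: 25.0
t: 22.5
tcp_pos: [571.3, 134.0, 30.7]
eef_rot: [0.763, 0.646, 0.0, 0.0]
contact_force: [2.6, -1.3, 1.7]
grip_width: 25.5
gripper_force: 25.0
t 22.5 tcp [571.2951 133.9665  30.6669] F [ 2.6351 -1.2893  1.6946] w 25.531228466611637 q6 0.3763200992657047 toolx yaw 1.4047732877641512
turn about tool z -0.00022671223584880273  shift(tool,m) before turn [-0.0006 -0.0006 -0.    ]  after turn [-0.0006 -0.0006 -0.    ]
```

```bash
python3 -m creep '{"plan":[[[0,0.0012,-0.0005,0,0],[0,0,0,0,0],[0,0,0,0,0]]]}'
python3 go.py l 0 0 30.7
python3 - <<'E'
from h import *
im=cam('side');g=im['frame'][:,:,::-1]
from go import lam
P=proj(im,lam(0,0,35))[0].astype(int)-[35,38]
cv2.imwrite('pics/b1.png',cv2.convertScaleAbs(cv2.resize(g[P[1]:P[1]+70,P[0]:P[0]+70],(600,600),interpolation=cv2.INTER_CUBIC),alpha=1.4,beta=20))
E
```

```text
t: 22.8
tcp_pos: [571.6, 133.8, 30.9]
eef_rot: [0.763, 0.646, -0.0, -0.0]
contact_force: [0.7, -0.1, -1.8]
grip_width: 25.4
gripper_force: 25.0
t 22.8 tcp [571.6107 133.8329  30.8997] F [ 0.7219 -0.0926 -1.7825] w 25.364363213198693 q6 0.37551730089509827 toolx yaw 1.4048585694233058
turn about tool z -0.00014143057669424586  shift(tool,m) before turn [-0.0005 -0.0009  0.0002]  after turn [-0.0005 -0.0009  0.0002]
```

View pics/b1.png

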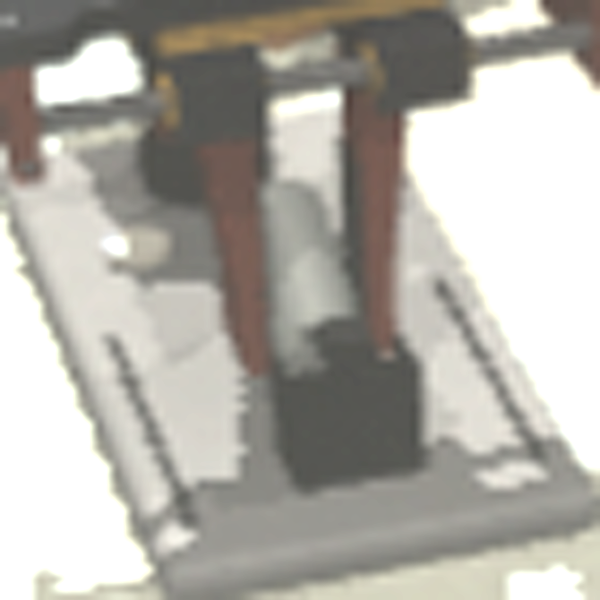

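The cell is tilted between the fingers with its flat end just behind the strap at (330,340), and the side force has gone. Now I'll push towards the spring.

```bash
python3 -m creep '{"plan":[[[-0.002,0,0,0,0],[-0.001,0,0,0,0],[0,0,0,0,0]]]}'
python3 -m creep '{"plan":[[[-0.001,0,0,0,0],[-0.001,0,0,0,0],[0,0,0,0,0]]]}'
python3 -m creep '{"plan":[[[-0.001,0,0,0,0],[-0.001,0,0,0,0],[0,0,0,0,0]]]}'
python3 go.py l 0 0 30.7
```

```text
t: 23.15
tcp_pos: [571.1, 130.7, 30.9]
eef_rot: [0.763, 0.646, -0.0, -0.0]
contact_force: [-0.2, -0.1, -0.4]
grip_width: 25.1
gripper_force: 25.0
t: 23.45
tcp_pos: [571.1, 129.3, 31.0]
eef_rot: [0.763, 0.646, 0.0, -0.0]
contact_force: [-0.1, 5.6, -2.7]
grip_width: 25.4
gripper_force: 25.0
t: 23.75
tcp_pos: [570.8, 128.0, 30.9]
eef_rot: [0.763, 0.646, 0.001, -0.0]
contact_force: [-0.5, 9.2, -4.9]
grip_width: 25.7
gripper_force: 25.0
t 23.75 tcp [570.8301 128.0196  30.8814] F [-0.4944  9.2149 -4.8945] w 25.73660838899631 q6 0.3643199186997385 toolx yaw 1.4044061011241444
turn about tool z -0.0005938988758555919  shift(tool,m) before turn [ 0.0054 -0.0011  0.0002]  after turn [ 0.0054 -0.0011  0.0002]
```

```bash
python3 -m creep '{"plan":[[[0.001,0,0.001,0,0],[0,0,0.001,0,0],[0,0,0,0,0]]]}'
python3 -m creep '{"plan":[[[0,0,0.001,0,0],[0,0,0,0,0],[0,0,0,0,0]]]}'
python3 go.py l 0 0 30.7
```

```text
t: 24.05
tcp_pos: [571.6, 128.1, 29.4]
eef_rot: [0.763, 0.646, 0.001, 0.0]
contact_force: [-0.1, 5.3, 1.2]
grip_width: 25.7
gripper_force: 25.0
t: 24.35
tcp_pos: [571.6, 127.9, 28.4]
eef_rot: [0.763, 0.646, 0.001, 0.0]
contact_force: [2.7, 4.2, 2.1]
grip_width: 25.4
gripper_force: 25.0
t 24.35 tcp [571.5588 127.9491  28.3712] F [2.7284 4.201  2.0778] w 25.375461892845934 q6 0.36593004728194184 toolx yaw 1.4048156439707953
turn about tool z -0.00018435602920474636  shift(tool,m) before turn [ 0.0053 -0.0019 -0.0023]  after turn [ 0.0053 -0.0019 -0.0023]
```

```bash
python3 -m creep '{"plan":[[[0,0.0008,0,0,0],[0,0,0,0,0]]]}' 12
python3 -m creep '{"plan":[[[0,0,0,0,0.36],[0,0,0,0,0.42],[0,0,0,0,0.5],[0,0,0,0,0.5],[0,0,0,0,0.5]]]}'
python3 -m creep '{"plan":[[[0,0,-0.01,0,0.5],[0,0,-0.025,0,0.5],[0,0,-0.03,0,0.5],[0,0,-0.005,0,0],[0,0,0,0,0],[0,0,0,0,0],[0,0,0,0,0],[0,0,0,0,0]]]}'
python3 go.py l 12 0 66
python3 - <<'E'
from h import *
im=cam('side');g=im['frame'][:,:,::-1]
from go import lam
P=proj(im,lam(0,0,35))[0].astype(int)-[35,38]
cv2.imwrite('pics/b2.png',cv2.convertScaleAbs(cv2.resize(g[P[1]:P[1]+70,P[0]:P[0]+70],(600,600),interpolation=cv2.INTER_CUBIC),alpha=1.4,beta=20))
E
```

```text
t: 24.55
tcp_pos: [571.6, 127.7, 28.0]
eef_rot: [0.763, 0.646, -0.0, -0.0]
contact_force: [1.0, 5.2, 2.3]
grip_width: 26.1
gripper_force: 12.0
t: 25.05
tcp_pos: [571.6, 127.5, 28.0]
eef_rot: [0.763, 0.646, -0.0, -0.0]
contact_force: [-0.3, 0.5, -0.6]
grip_width: 43.8
gripper_force: 0.0
t: 25.85
tcp_pos: [571.0, 127.6, 97.0]
eef_rot: [0.763, 0.646, -0.001, -0.0]
contact_force: [0.2, 0.4, -0.2]
grip_width: 7.1
gripper_force: 0.0
t 25.85 tcp [570.9881 127.5838  96.9543] F [ 0.2106  0.4453 -0.186 ] w 7.103188046119767 q6 0.3654811408715134 toolx yaw 1.4048192331277196
turn about tool z -0.00018076687228041344  shift(tool,m) before turn [ 0.0178 -0.0013  0.0309]  after turn [ 0.0178 -0.0013  0.0309]
```

View pics/b2.png

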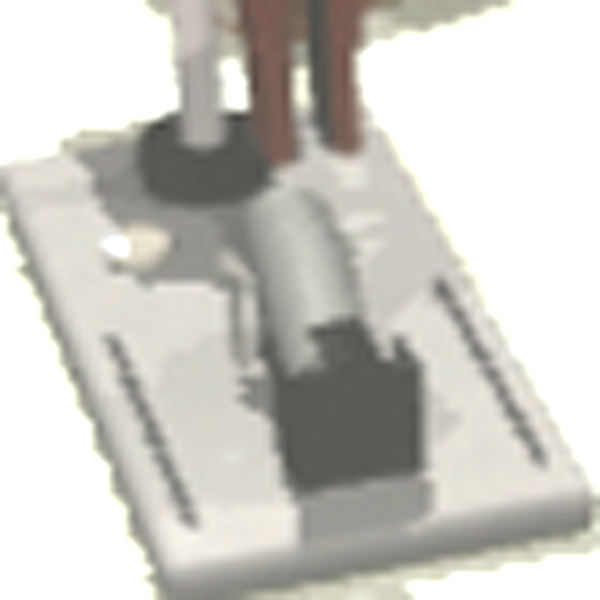

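The cell rests tilted with its flat end under the strap at (335,340) and its button end up on the clips. Next I'll press the button end down with the closed fingers.

```bash
python3 -m creep '{"plan":[[[0.01,-0.0005,0.01,0,0],[0.01,0,0.01,0,0],[0,0,0.008,0,0],[0,0,0,0,0],[0,0,0,0,0]]]}' 30
python3 -m creep '{"plan":[[[0,0,0.002,0,0],[0,0,0.002,0,0],[0,0,0,0,0]]]}'
python3 -m creep '{"plan":[[[0,0,0.001,0,0],[0,0,0.001,0,0],[0,0,0,0,0]]]}'
python3 go.py l 14 -0.8 50
```

```text
t: 26.4
tcp_pos: [574.1, 147.6, 69.4]
eef_rot: [0.763, 0.646, -0.001, -0.0]
contact_force: [0.8, -0.6, -1.5]
grip_width: 0.3
gripper_force: 0.0
t: 26.7
tcp_pos: [574.5, 147.3, 66.1]
eef_rot: [0.763, 0.646, -0.0, 0.0]
contact_force: [-0.2, 0.5, -0.4]
grip_width: 0.6
gripper_force: 0.0
t: 27.0
tcp_pos: [574.5, 147.5, 64.0]
eef_rot: [0.763, 0.646, -0.0, -0.0]
contact_force: [0.1, -0.0, 0.4]
grip_width: 0.4
gripper_force: 0.0
t 27.0 tcp [574.4878 147.4989  64.0148] F [ 0.0804 -0.0492  0.3902] w 0.3620369070503567 q6 0.3973397383112788 toolx yaw 1.4047078028268334
turn about tool z -0.00029219717316664173  shift(tool,m) before turn [-0.0004 -0.0007  0.014 ]  after turn [-0.0004 -0.0007  0.014 ]
```

```bash
python3 -m creep '{"plan":[[[0,0,0.001,0,0],[0,0,0.001,0,0],[0,0,0,0,0]]]}'
python3 -m creep '{"plan":[[[0,0,0.001,0,0],[0,0,0.001,0,0],[0,0,0,0,0]]]}'
python3 -m creep '{"plan":[[[-0.0003,0,0.001,0,0],[0,0,0,0,0]]]}'
```

```text
t: 27.3
tcp_pos: [574.7, 147.6, 62.1]
eef_rot: [0.763, 0.646, 0.0, 0.0]
contact_force: [0.5, -0.0, 1.1]
grip_width: 0.2
gripper_force: 0.8
t: 27.6
tcp_pos: [574.7, 147.6, 60.1]
eef_rot: [0.763, 0.646, 0.0, 0.0]
contact_force: [0.2, 1.2, 3.0]
grip_width: 0.1
gripper_force: 1.3
t: 27.8
tcp_pos: [574.7, 147.5, 59.2]
eef_rot: [0.763, 0.646, 0.0, 0.0]
contact_force: [0.6, -0.3, 3.6]
grip_width: 0.6
gripper_force: 1.4
```

```bash
python3 -m creep '{"plan":[[[-0.0003,0,0.001,0,0],[0,0,0,0,0]]]}'
python3 -m creep '{"plan":[[[-0.0003,0,0.001,0,0],[0,0,0,0,0]]]}'
python3 -m creep '{"plan":[[[-0.0003,0,0.001,0,0],[0,0,0,0,0]]]}'
```

```text
t: 28.0
tcp_pos: [574.6, 147.1, 58.1]
eef_rot: [0.763, 0.646, 0.0, 0.0]
contact_force: [0.6, 1.6, 3.9]
grip_width: 0.5
gripper_force: 1.5
t: 28.2
tcp_pos: [574.5, 146.7, 57.1]
eef_rot: [0.763, 0.646, 0.0, 0.0]
contact_force: [0.3, 2.1, 4.0]
grip_width: 0.6
gripper_force: 1.6
t: 28.4
tcp_pos: [574.4, 146.4, 56.0]
eef_rot: [0.763, 0.646, 0.0, -0.0]
contact_force: [0.2, 1.9, 4.2]
grip_width: 0.5
gripper_force: 1.6
```

```bash
python3 -m creep '{"plan":[[[-0.0003,0,0.001,0,0],[-0.0003,0,0.001,0,0],[0,0,0,0,0]]]}'
python3 -m creep '{"plan":[[[-0.0003,0,0.001,0,0],[-0.0003,0,0.001,0,0],[0,0,0,0,0]]]}'
python3 -m creep '{"plan":[[[-0.0003,0,0.001,0,0],[0,0,0,0,0]]]}'
python3 -m creep '{"plan":[[[-0.0003,0,0.001,0,0],[0,0,0,0,0]]]}'
```

```text
t: 28.7
tcp_pos: [573.6, 145.4, 53.5]
eef_rot: [0.763, 0.646, -0.001, -0.0]
contact_force: [0.5, 0.4, 0.3]
grip_width: 0.2
gripper_force: 0.1
t: 29.0
tcp_pos: [573.7, 145.1, 51.8]
eef_rot: [0.763, 0.646, -0.0, -0.0]
contact_force: [-0.7, 0.9, 2.3]
grip_width: 0.6
gripper_force: 0.9
t: 29.2
tcp_pos: [573.9, 144.9, 51.1]
eef_rot: [0.763, 0.646, -0.0, -0.0]
contact_force: [-0.9, 0.3, 3.4]
grip_width: 0.7
gripper_force: 1.8
t: 29.4
tcp_pos: [574.2, 144.7, 50.5]
eef_rot: [0.763, 0.646, 0.0, 0.0]
contact_force: [-2.1, 1.3, 5.7]
grip_width: 0.5
gripper_force: 3.0
```

```bash
python3 -m creep '{"plan":[[[-0.0004,0,0.001,0,0],[0,0,0,0,0]]]}'
python3 -m creep '{"plan":[[[-0.0004,0,0.001,0,0],[0,0,0,0,0]]]}'
python3 -m creep '{"plan":[[[-0.0004,0,0.0007,0,0],[0,0,0,0,0]]]}'
python3 go.py l 12 -0.8 46
```

```text
t: 29.6
tcp_pos: [574.5, 144.5, 49.8]
eef_rot: [0.763, 0.646, 0.001, 0.0]
contact_force: [-2.9, 1.2, 9.1]
grip_width: 0.6
gripper_force: 4.3
t: 29.8
tcp_pos: [574.8, 144.4, 49.4]
eef_rot: [0.763, 0.646, 0.001, 0.0]
contact_force: [-3.0, 2.0, 13.2]
grip_width: 0.2
gripper_force: 6.7
t: 30.0
tcp_pos: [574.9, 143.9, 48.7]
eef_rot: [0.763, 0.646, 0.001, 0.0]
contact_force: [-1.2, 0.4, 7.1]
grip_width: 0.4
gripper_force: 3.5
t 30.0 tcp [574.8842 143.878   48.6955] F [-1.2185  0.3536  7.0937] w 0.4370301013885829 q6 0.3907476170221014 toolx yaw 1.4048656065449272
turn about tool z -0.0001343934550728232  shift(tool,m) before turn [ 0.0011 -0.0017  0.0027]  after turn [ 0.0011 -0.0017  0.0027]
```

```bash
python3 -m creep '{"plan":[[[-0.0003,-0.0003,0.0006,0,0],[0,0,0,0,0]]]}'
python3 -m creep '{"plan":[[[-0.0003,-0.0003,0.0005,0,0],[0,0,0,0,0]]]}'
python3 -m creep '{"plan":[[[-0.0003,0,0.0005,0,0],[0,0,0,0,0]]]}'
python3 go.py l 12 -0.8 46
```

```text
t: 30.2
tcp_pos: [574.0, 143.2, 46.9]
eef_rot: [0.763, 0.646, 0.0, 0.0]
contact_force: [0.7, 1.5, 1.2]
grip_width: 0.1
gripper_force: 0.8
t: 30.4
tcp_pos: [573.7, 143.1, 46.4]
eef_rot: [0.763, 0.646, 0.001, 0.0]
contact_force: [1.5, 2.5, 4.2]
grip_width: 0.7
gripper_force: 1.5
t: 30.6
tcp_pos: [573.8, 143.1, 46.3]
eef_rot: [0.763, 0.646, 0.001, 0.0]
contact_force: [0.9, 3.5, 6.5]
grip_width: 0.4
gripper_force: 3.2
t 30.6 tcp [573.782  143.0563  46.2806] F [0.8841 3.5332 6.5335] w 0.3975067363500896 q6 0.3897304138905139 toolx yaw 1.404605878218041
turn about tool z -0.0003941217819589671  shift(tool,m) before turn [ 0.002  -0.0008  0.0003]  after turn [ 0.002  -0.0008  0.0003]
```

```bash
python3 -m creep '{"plan":[[[0.0004,0,0.0006,0,0],[0,0,0.0005,0,0],[0,0,0,0,0]]]}'
python3 -m creep '{"plan":[[[0,0,0.0003,0,0],[0,0,0,0,0]]]}'
```

```text
t: 30.9
tcp_pos: [574.0, 143.2, 46.1]
eef_rot: [0.763, 0.646, 0.001, 0.0]
contact_force: [-1.0, 1.0, 14.8]
grip_width: 0.2
gripper_force: 7.6
t: 31.1
tcp_pos: [574.1, 143.2, 46.0]
eef_rot: [0.763, 0.646, 0.001, 0.0]
contact_force: [-2.1, 0.5, 17.6]
grip_width: 0.5
gripper_force: 8.8
```

```bash
python3 -m creep '{"plan":[[[0,0,-0.0003,0,0],[0,0,0,0,0]]]}'; python3 -m creep '{"plan":[[[0,0,0,0,0],[0,0,0,0,0],[0,0,0,0,0],[0,0,0,0,0]]]}';python3 -m creep '{"plan":[[[0,0,0,0,0],[0,0,0,0,0],[0,0,0,0,0]]]}'
```

```text
t: 31.3
tcp_pos: [574.1, 143.2, 46.1]
eef_rot: [0.763, 0.646, 0.001, 0.0]
contact_force: [-2.0, 1.5, 15.3]
grip_width: 0.4
gripper_force: 7.5
t: 31.7
tcp_pos: [574.1, 143.2, 46.1]
eef_rot: [0.763, 0.646, 0.001, 0.0]
contact_force: [-2.3, 1.6, 15.5]
grip_width: 0.4
gripper_force: 7.5
t: 32.0
tcp_pos: [574.1, 143.2, 46.1]
eef_rot: [0.763, 0.646, 0.001, 0.0]
contact_force: [-1.9, 0.9, 15.6]
grip_width: 0.7
gripper_force: 7.5
```

The fingers held 15.3–15.6 N for about 0.8 s. Now I'll lift off and check.

```bash
python3 -m creep '{"plan":[[[0,0,-0.005,0,0],[0,0,-0.02,0,0],[0,0,-0.03,0,0],[0,0,-0.04,0,0],[0,0,-0.04,0,0],[-0.05,0.02,-0.02,0,0],[-0.05,0.02,0,0,0],[0,0,0,0,0.5]]]}'
python3 -m creep '{"plan":[[[-0.05,0,0,0,0.5],[-0.05,0,0,0,0.5],[-0.05,0,0,0,0.5],[0,0,0,0,0.5],[0,0,0,0,0.5]]]}'
python3 - <<'E'
from h import *
from go import lam
d=[]
for n in('side','top'):
    im=cam(n);g=im['frame'][:,:,::-1]
    P=proj(im,lam(0,0,35))[0].astype(int)-[30,30]
    d.append(cv2.resize(g[P[1]:P[1]+60,P[0]:P[0]+60],(400,400),interpolation=cv2.INTER_CUBIC))
cv2.imwrite('pics/b3.png',cv2.convertScaleAbs(np.hstack(d),alpha=1.4,beta=20))
E
```

```text
t: 32.8
tcp_pos: [594.5, 43.6, 197.6]
eef_rot: [0.765, 0.644, -0.0, 0.001]
contact_force: [-1.4, 1.0, 0.1]
grip_width: 5.6
gripper_force: 0.0
t: 33.3
tcp_pos: [568.1, -100.1, 196.3]
eef_rot: [0.764, 0.645, -0.001, -0.001]
contact_force: [1.1, -0.3, 0.3]
grip_width: 43.0
gripper_force: 0.0
```

View pics/b3.png

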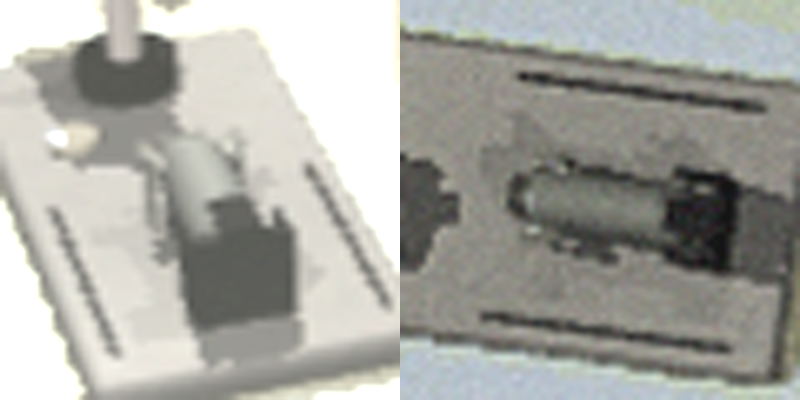

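The cell lies level in the bay: in the side crop the clips stand either side of it at (155,180) and (235,160). In the top crop it is aligned from the strap at (680,205) to the post at (520,195). The last fingertip height of 46 mm matches the cell's top when fully home.

```bash
python3 -c "
from plant import sign_off;print(sign_off())"
```

```text
the job is handed in; nothing more can be done
None
```

The thick cell is fully home in the bay and held by the clips. I bedded it at about 15 N for 0.8 s (highest reading 17.6 N), let go and handed the job in at about 33 s.

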